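# Hang the incubator door back on its lift-off hinges

## Robot

A 6-joint arm with a two-finger parallel gripper is mounted at the origin on the work surface. World frame = base frame: x ahead of the robot, y to its left, z up, the work surface at z = 0. Lengths are in m, angles in rad, forces in N, time in s.
With the tool pointing down it reaches from about 0.275 to 0.85 m from the base axis. Payload 19 kg.
Tool frame: the origin (TCP) lies on the mounting face of the last link; the fingertips stand 173 mm ahead of it and the grasp point (between the pads) lies 155 mm ahead of it; z points along the fingers, y is the line along which they close (so a half turn about z gives the same grasp; the last joint's range is limited). The gripper opens to 85 mm and grips with 20 to 120 N. Pads are 22 mm wide; open, the fingers measure 114 mm over their backs; the gripper's body (76 mm by 85 mm) begins 54 mm behind the grasp point. The pads swing forward as they close: fully open they stand 13 mm farther back than shut.
Start: joints at [1.127, 0.15, 1.437, -0, 1.554, -0.134], TCP at [0.175, 0.548, 0.405] pointing down, gripper open.
Joint ranges: [-2.8, 2.8], [-0.68, 2.1], [0.12, 2.68], [-1.39, 4.53], [0.16, 2.79], [-2.81, 2.81]. Speed limits (rad/s): [1.89, 1.89, 2.22, 3.01, 3.01, 3.01].

## Interface

Orientations are given as a 3x3 rotation matrix whose columns are the frame's x, y, z axes.
In Python, from cell import bot, cams gives the robot as it stands (bot), with the cameras (cams).
- The arm moves only by the shell command python3 steer.py 'ROWS' [FORCE]. ROWS is a JSON list of rows, 1 to 10 of them, each of 7 numbers: dx, dy, dz in normalised numbers (1 is 20 cm), then a rotation vector rx, ry, rz in shares of pi rad (1.0 is pi rad), then the finger opening in m; each row shifts and turns the commanded pose from where the row before left it, along the tool's axes as they then stand; what a row does not reach is not made up. A row lasts 1/12 s, in which the tool goes at most 0.0417 m and 0.125 rad, less where a joint would pass 70% of its speed; a pose out of reach is approached as far as the arm can. The fingers move at their own pace and stop on an object; FORCE is the grip in N (left out, the last holds). Time passes only in rows, so rows that do not move let the fingers close. It prints the time, the measured TCP pose, the force, the opening and the grip force at its end. Input that does not fit is refused with a message, and nothing moves.
- bot.observe(): the state, without advancing time (a new reading comes with each control period).
- cams.grab_frame(name): name is "side" or "top" or "wrist"; returns the picture (384x512x3 uint8, red, green, blue); there is no depth.
- cams.get_calibration(name): a dict with "K" (3x3 intrinsics, pixels), "R" (3x3) and "t" (3): a world point X has camera coordinates R X + t; the wrist camera has in their place "tool_from_camera" (4x4, takes a point from camera to tool coordinates, whose origin is the TCP and whose axes are the flange's). Camera axes: x right, y down, z forward; pixel columns grow to the right and rows downward; lengths in m; the calibration is good to about 2 mm. A picture is of the moment at which its call begins: read the wrist's pose just before it. get_calibration takes no time and is no camera call.
- bot.hand_in(): hands the job in; it is judged then, once.
The state is a dict: "time": time; "joint_pos": joint angles; "joint_velocities": joint speeds; "tau": joint torques, N m; "tool_pos": TCP position; "eef_rot": TCP orientation; "force": force on the tool from outside, world axes, zero at the start; "ft_torque": the same for the moment, N m; "width": finger opening in m; "grip_force": force on a finger pad.
Only numpy, scipy, OpenCV 4.12 (cv2) and the standard library are available. Lean on these libraries where they do the work, as an engineer would, in place of code of your own. Each camera call takes 0.05 s, during which the arm holds its last target. There are 200 camera calls.

## Task

The bench incubator's door has been washed and stands in the drying rack. Hang it back: with the door held well open, lower it gently until both its knuckles are fully down on their hinge pins, without dropping it, then swing it shut, without slamming, so that its seal lies against the incubator's front. Leave the jar, the bottle and the steel tumbler where they stand.

Things in the scene. Friction and masses are not known exactly. Their poses are not given: they have to be found in the camera images.
- incubator: White bench incubator, fixed, 250 deep x 270 wide x 275 mm high, teal control strip low on its front, door missing. Origin: centre of its underside on the bench. x points from front to back (the front is the plane x = -125 mm), y to its left seen from in front, z up. Two hinge pins stand 12 mm before the front at its left-hand edge (x -137, y +120 mm).
- pin_upper (a point): Upper hinge pin: upright steel pin, 8 mm diameter, round-nosed, 16 mm tall, on a dark steel stub 16 mm wide and 22 mm high that a small bracket joins to the incubator's front. The point is the pin's root, on the shoulder where the door's knuckle comes to rest, 217 mm above the bench. Clear space above it.
- pin_lower (a point): Lower hinge pin, the same, on the same upright axis, its root 112 mm above the bench.
- door: Loose door, 0.5 to 0.75 kg, upright in the rack: white panel 16 x 230 x 185 mm high, window 150 x 100 mm. Origin: centre of the panel's underside. -x: outer face with black handle; +x: inner face with black seal, 3.5 mm thick; +y: hinge edge; -y: free edge; z up. Hung and shut, its axes are the incubator's; opened, its yaw is the incubator's minus the angle. Free hinge, no catch, stays where left.
- knuckle_upper (a point): Upper hinge knuckle of the door: upright steel tube, bore 10 mm right through, 17 mm outside, 22 mm long, its axis 12 mm beyond the panel's hinge edge, in its middle plane (door x 0, y +127 mm). The point is the centre of its lower end, 145 mm above the panel's underside. The hung door may sag some 3 mm at its free edge.
- knuckle_lower (a point): Lower hinge knuckle, the same, its lower end 40 mm above the panel's underside, 105 mm below the upper one.
- door_top (a point): Middle of the panel's top edge, above its balance point (within 5 mm): the place to grip from above, 16 mm thick (19.5 mm over the seal, which begins 8 mm below the edge). Solid white frame for 45 mm down.
- door_handle (a point): Grip of the door's black upright bar handle, 100 mm long, 35 mm off the outer face, at half height, 21 mm from the free edge.
- rack: Drying rack, fixed: blue drip tray 170 x 280 x 18 mm with eight steel wire uprights 78 mm tall in four rows. Origin: centre of its underside. The door stands between the two middle rows, its width along the rack's y, its underside 18 mm above the bench; lifting it 90 mm clears the wires.
- jar: White plastic jar, 68 mm diameter, 95 mm tall, loose, bystander. Origin: centre of its base.
- flask: Glass bottle with a blue cap, 72 mm diameter, 150 mm tall, loose, bystander. Origin: centre of its base.
- tumbler: Steel tumbler, 76 mm diameter, 120 mm tall, loose, bystander. Origin: centre of its base.

How it is judged:
On the way:
1. the door hangs on both pins, standing open (distance between knuckle_upper and pin_upper below 0.005 m and distance between knuckle_lower and pin_lower below 0.005 m and x of door_handle in the frame of incubator below -0.24 m), for 0.2 s.
At the end, for the whole second after the job is handed in: Both knuckles are down on the shoulders of their pins (within 5 mm), the door is shut to within 0.04 rad (its seal against the incubator's front), and it is at rest (distance between knuckle_upper and pin_upper below 0.005 m and distance between knuckle_lower and pin_lower below 0.005 m and angle between the x axis of door and the x axis of incubator, either way round below 0.04 rad and x of door_handle in the frame of incubator above -0.195 m and linear speed of door below 0.02 m/s); the robot touches nothing.
It fails at once if the door is dropped onto its pins or slammed (moving faster than 0.35 m/s when at its pins) (distance between knuckle_upper and pin_upper below 0.03 m and linear speed of door above 0.35 m/s).
It fails at once if the jar, the bottle or the tumbler is moved more than 25 mm (distance of any of jar, flask, tumbler from where it was at the start of the episode above 0.025 m).
It also fails if it takes over 58 s, if anything falls off the work surface, if the arm or the gripper's body presses on something with over 40 N, if the wrist force passes 120 N, or if a joint passes its speed limit or range.

## Working session

There is one attempt and no reset: what is moved stays moved. The work goes in short steps, Python scripts to look and compute and a shell command to move; the robot and the scene stay as the last step left them, time stands still between calls to the robot, and variables do not carry over. Pictures are saved under pics/ and viewed, at most 10 in all, crops included, and the job is handed in when it is done.

```bash
ls; mkdir -p pics; python3 - <<'E'
from cell import bot, cams
import cv2,numpy as np
ims={}
for n in("side","top","wrist"):
    im=cams.grab_frame(n); cv2.imwrite(f"pics/{n}0.png",im[...,::-1]); c=cams.get_calibration(n)
    print(n,{k:np.round(v,3).tolist() for k,v in c.items() if k!='name'})
print(bot.observe())
E
```

```text
cell.py
pics
steer.py
side {'K': [[393.542, 0.0, 258.795], [0.0, 393.542, 195.55], [0.0, 0.0, 1.0]], 'R': [[-0.999, -0.037, -0.015], [-0.004, 0.474, -0.881], [0.04, -0.88, -0.474]], 't': [0.567, 0.097, 1.178]}
top {'K': [[385.761, 0.0, 254.223], [0.0, 385.761, 189.379], [0.0, 0.0, 1.0]], 'R': [[0.028, -0.999, -0.025], [-0.981, -0.022, -0.193], [0.192, 0.03, -0.981]], 't': [0.095, 0.596, 0.961]}
wrist {'K': [[272.723, 0.0, 251.395], [0.0, 272.723, 191.093], [0.0, 0.0, 1.0]], 'tool_from_camera': [[0.001, -0.958, -0.288, 0.073], [1.0, 0.001, 0.001, 0.001], [-0.0, -0.288, 0.958, 0.03], [0.0, 0.0, 0.0, 1.0]]}
{'time': 0.15, 'joint_pos': array([ 1.12699745e+00,  1.50847857e-01,  1.43786805e+00, -1.34770254e-05,
        1.55378879e+00, -1.33997556e-01]), 'joint_velocities': array([-0.00026982, -0.00186422, -0.00122368,  0.00035809, -0.00050625,
       -0.00097529]), 'tau': array([ 2.64210204e-03, -7.13380694e+01, -5.71037400e+01, -2.78877706e-04,
        7.01028548e-03,  4.61358627e-05]), 'tool_pos': array([0.17530527, 0.54759077, 0.4042352 ]), 'eef_rot': array([[-9.52394210e-01,  3.04869029e-01, -3.79440917e-04],
       [ 3.04869245e-01,  9.52393855e-01, -8.29484102e-04],
       [ 1.08493185e-04, -9.05675722e-04, -9.99999584e-01]]), 'force': array([-0.00585422,  0.10112041,  0.14281104]), 'ft_torque': array([-0.02827945, -0.02604472, -0.05817631]), 'grip_force': 0.0, 'width': 0.08524186137906309}
```

View pics/side0.png

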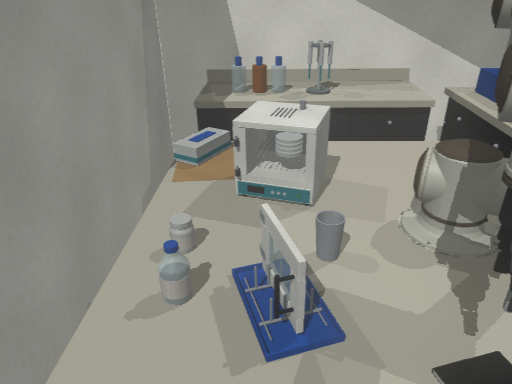

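View pics/top0.png

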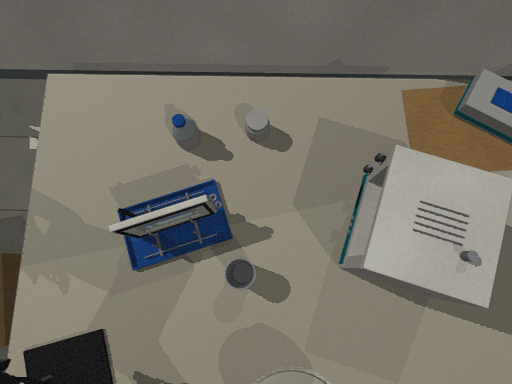

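The top view shows the door in the rack, its top edge running from (112,229) to (215,203). The hinge end is on the right, and the pins are at about (380,158) upper and (368,169) lower. In the side view the pins are at about (237,141) and (238,171), and the handle is at (278,295).

```bash
cat > h.py <<'E'
import numpy as np, cv2
from cell import bot, cams
def cam(n,o=None):
    c=cams.get_calibration(n); K=np.array(c["K"])
    if n=="wrist":
        T=np.array(c["tool_from_camera"]); o=o or bot.observe()
        Rt=np.array(o["eef_rot"]); R=Rt@T[:3,:3]; p=Rt@T[:3,3]+np.array(o["tool_pos"])
        return K,R,p
    R=np.array(c["R"]).T; return K,R,-R@np.array(c["t"])
def ray(c,uv):
    K,R,p=c; d=R@np.linalg.solve(K,[uv[0],uv[1],1]); return p,d/np.linalg.norm(d)
def onz(c,uv,z):
    p,d=ray(c,uv); return p+d*(z-p[2])/d[2]
def tri(rs):
    A=np.zeros((3,3));b=np.zeros(3)
    for p,d in rs:
        M=np.eye(3)-np.outer(d,d);A+=M;b+=M@p
    x=np.linalg.solve(A,b); return x,[np.linalg.norm((np.eye(3)-np.outer(d,d))@(x-p)) for p,d in rs]
def proj(c,X):
    K,R,p=c; q=K@(R.T@(np.array(X)-p)); return q[:2]/q[2]
def shot(name,fn):
    o=bot.observe(); im=cams.grab_frame(name); cv2.imwrite(f"pics/{fn}.png",im[...,::-1]); np.savez(f"pics/{fn}.npz",tool_pos=o["tool_pos"],eef_rot=o["eef_rot"]); return im
E
python3 - <<'E'
from h import *
np.set_printoptions(precision=4,suppress=True)
t=cam("top");s=cam("side")
print("pinU",tri([ray(t,(380,158)),ray(s,(237,141))]),"pinL",tri([ray(t,(368,169)),ray(s,(238,171))]))
print(onz(t,(380,158),.225),onz(t,(368,169),.12))
print("door ends z.203",onz(t,(112,229),.203),onz(t,(212,202),.203))
for n,uv,z in(("jar",(257,120),.095),("cap",(179,121),.15),("tumb",(240,273),.12)):print(n,onz(t,uv,z))
a=cv2.imread("pics/top0.png");b=cv2.imread("pics/side0.png")
A=cv2.resize(a[175:275,100:240],None,fx=4,fy=4,interpolation=cv2.INTER_CUBIC)
B=cv2.resize(a[145:185,345:415],None,fx=4,fy=4,interpolation=cv2.INTER_CUBIC)
C=cv2.resize(b[125:185,220:275],None,fx=4,fy=4,interpolation=cv2.INTER_CUBIC)
W=np.zeros((600,800,3),np.uint8);W[:400,:560]=A;W[400:560,:280]=B;W[:240,570:790]=C;cv2.imwrite("pics/c1.png",W)
E
```

```text
pinU (array([ 0.6413, -0.1765,  0.2109]), [np.float64(0.0010714659838124885), np.float64(0.0010714659838129122)]) pinL (array([ 0.6424, -0.1773,  0.105 ]), [np.float64(0.0010474492717212818), np.float64(0.00104744927172114)])
[ 0.6384 -0.1723  0.225 ] [ 0.6396 -0.1734  0.12  ]
door ends z.203 [0.4676 0.4221 0.203 ] [0.5341 0.2004 0.203 ]
jar [0.7733 0.1071 0.095 ]
cap [0.7458 0.3008 0.15  ]
tumb [0.3776 0.1368 0.12  ]
```

View pics/c1.png

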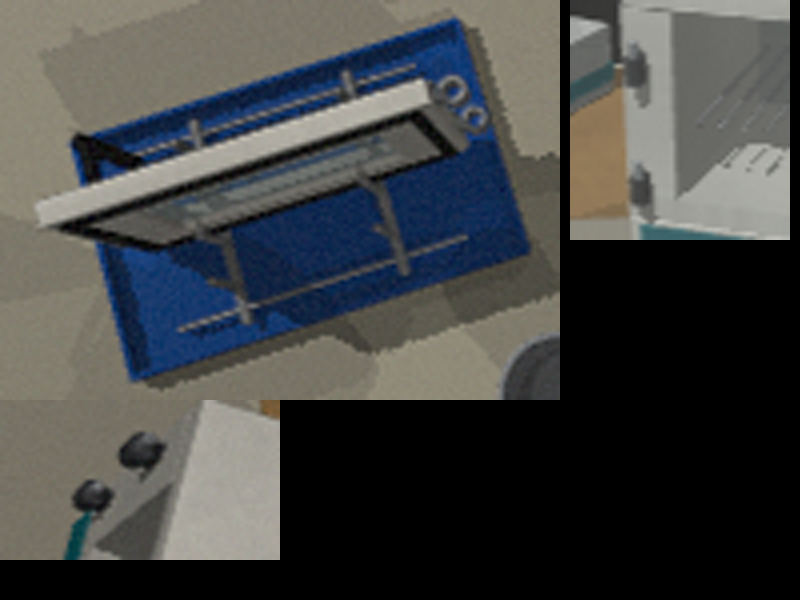

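The crop confirms the knuckle rings at about (213,198) and (219,204) in the top view, and the pins on their stubs. The door in the rack already stands about 90° open relative to the incubator, so the carry is mostly a translation. I'll turn the wrist first.

The manual's scale: shifts go in shares of 20 cm and turns go in shares of pi rad. Converting my numbers, -0.009 m / 0.2 = -0.045, 0.1215 rad / 3.1416 = 0.0387.

```bash
python3 steer.py '[[0, 0, -0.045, 0, 0, 0.0387, 0.085], [0, 0, -0.045, 0, 0, 0.0387, 0.085], [0, 0, -0.045, 0, 0, 0.0387, 0.085], [0, 0, -0.045, 0, 0, 0.0387, 0.085], [0, 0, -0.045, 0, 0, 0.0387, 0.085], [0, 0, -0.045, 0, 0, 0.0387, 0.085], [0, 0, -0.045, 0, 0, 0.0387, 0.085], [0, 0, -0.045, 0, 0, 0.0377, 0.085]]'
cat > to.py <<'E'
import sys
from h import *
np.set_printoptions(precision=4,suppress=True)
o=bot.observe();R=np.array(o["eef_rot"])
print("tool",np.array(o["tool_pos"]),"xyaw",np.degrees(np.arctan2(R[1,0],R[0,0])),"d_tool",R.T@(np.array([float(v) for v in sys.argv[1:4]])-o["tool_pos"]),"t",o["time"])
E
python3 to.py .660 -.243 .48
```

```text
time: 0.82
tool_pos: [0.1753, 0.5476, 0.4768]
eef_rot: [[-0.282, 0.959, -0.0], [0.959, 0.282, -0.001], [-0.0, -0.0, -1.0]]
force: [0.4, -0.4, 0.1]
width: 0.0851
grip_force: 0.0
tool [0.1753 0.5476 0.4768] xyaw 106.38284389076354 d_tool [-0.8952  0.242  -0.0028] t 0.8167
```

To row units: -0.0373 m / 0.2 = -0.1865, 0.01 m / 0.2 = 0.05.

```bash
python3 steer.py '[[-0.1865, 0.05, 0, 0, 0, 0, 0.085], [-0.1865, 0.05, 0, 0, 0, 0, 0.085], [-0.1865, 0.05, 0, 0, 0, 0, 0.085], [-0.1865, 0.05, 0, 0, 0, 0, 0.085], [-0.1865, 0.05, 0, 0, 0, 0, 0.085], [-0.1865, 0.05, 0, 0, 0, 0, 0.085], [-0.1865, 0.05, 0, 0, 0, 0, 0.085], [-0.1865, 0.05, 0, 0, 0, 0, 0.085], [-0.1865, 0.05, 0, 0, 0, 0, 0.085], [-0.1865, 0.05, 0, 0, 0, 0, 0.085]]' >/dev/null
python3 steer.py '[[-0.1865, 0.05, 0, 0, 0, 0, 0.085], [-0.1865, 0.05, 0, 0, 0, 0, 0.085], [-0.1865, 0.05, 0, 0, 0, 0, 0.085], [-0.1865, 0.05, 0, 0, 0, 0, 0.085], [-0.1865, 0.05, 0, 0, 0, 0, 0.085], [-0.1865, 0.05, 0, 0, 0, 0, 0.085], [-0.1865, 0.05, 0, 0, 0, 0, 0.085], [-0.1865, 0.05, 0, 0, 0, 0, 0.085], [-0.1865, 0.05, 0, 0, 0, 0, 0.085], [-0.1865, 0.05, 0, 0, 0, 0, 0.085]]' |head -2
python3 to.py .660 -.243 .48
```

```text
time: 2.48
tool_pos: [0.5822, -0.1112, 0.4765]
tool [ 0.5822 -0.1112  0.4765] xyaw 106.71539780387158 d_tool [-0.1486  0.0366 -0.0036] t 2.4833
```

To row units: -0.0372 m / 0.2 = -0.186, 0.0092 m / 0.2 = 0.046.

```bash
python3 steer.py '[[0, 0, 0, 0, 0, 0, 0.085], [0, 0, 0, 0, 0, 0, 0.085], [0, 0, 0, 0, 0, 0, 0.085]]' >/dev/null; python3 -c "
from h import *
shot('wrist','wp1')"
python3 steer.py '[[-0.186, 0.046, -0.005, 0, 0, 0, 0.085], [-0.186, 0.046, -0.005, 0, 0, 0, 0.085], [-0.186, 0.046, -0.005, 0, 0, 0, 0.085], [-0.186, 0.046, 0, 0, 0, 0, 0.085], [0, 0, 0, 0, 0, 0, 0.085], [0, 0, 0, 0, 0, 0, 0.085], [0, 0, 0, 0, 0, 0, 0.085]]' |head -2
python3 -c "
from h import *
shot('wrist','wp2')
a=cv2.imread('pics/wp1.png');b=cv2.imread('pics/wp2.png')
W=np.zeros((600,800,3),np.uint8);W[:288,:384]=cv2.resize(a,(384,288));W[:288,400:784]=cv2.resize(b,(384,288))
o=bot.observe();c=cam('wrist');
for n,z in((1,.233),(2,.233)):
    d=np.load(f'pics/wp{n}.npz');c=cam('wrist',dict(tool_pos=d['tool_pos'],eef_rot=d['eef_rot']))
    u,v=proj(c,(.64,-.175,z)).astype(int);print(n,u,v)
    im=(a,b)[n-1]; x0=max(0,min(u-40,432));y0=max(0,min(v-40,304));print(x0,y0)
    W[295:595,(n-1)*400:(n-1)*400+300]=cv2.resize(im[y0:y0+75,x0:x0+75],None,fx=4,fy=4,interpolation=cv2.INTER_CUBIC)
cv2.imwrite('pics/c2.png',W)"
```

```text
time: 3.37
tool_pos: [0.6595, -0.2399, 0.4801]
1 291 285
251 245
2 250 117
210 77
```

View pics/c2.png

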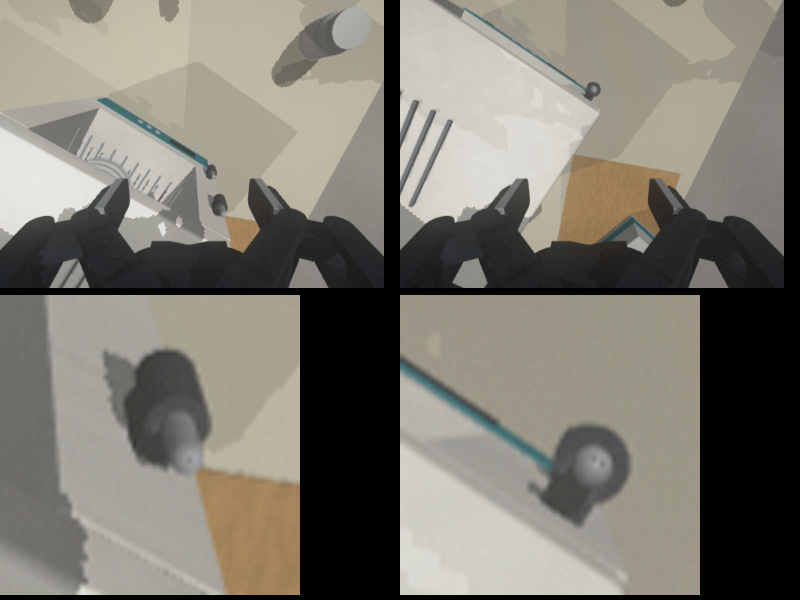

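In wp2 the pin nose is at (259,119) and its stub's circle is centred at (258,119). In wp1 the nose is at (298.2,286.8). The incubator's yaw is about -106°, so keeping the door's present yaw gives about 57° open, which is enough. Next I'll triangulate the pin and compute the matching view of the knuckle.

```bash
cat >> h.py <<'E'
def camf(n):
    d=np.load(f'pics/{n}.npz');return cam('wrist',dict(tool_pos=d['tool_pos'],eef_rot=d['eef_rot']))
E
python3 -c "
from h import *
c1,c2=camf('wp1'),camf('wp2')
print(tri([ray(c1,(298.2,286.8)),ray(c2,(258.9,118.9))]),onz(c2,(258.9,118.9),.233),onz(c2,(257.8,119.1),.217))"
python3 to.py .5583 .1186 .432
```

```text
(array([ 0.64665719, -0.17433563,  0.23308132]), [np.float64(6.521346663740289e-05), np.float64(6.521346663739291e-05)]) [ 0.64671615 -0.1743043   0.233     ] [ 0.6464598  -0.17510826  0.217     ]
tool [ 0.6593 -0.2395  0.4806] xyaw 106.8119683767385 d_tool [0.372  0.0069 0.0484] t 3.4167
```

To row units: 0.0372 m / 0.2 = 0.186, 0.0007 m / 0.2 = 0.0035.

```bash
python3 steer.py '[[0.186, 0.0035, 0, 0, 0, 0, 0.085], [0.186, 0.0035, 0, 0, 0, 0, 0.085], [0.186, 0.0035, 0, 0, 0, 0, 0.085], [0.186, 0.0035, 0.04, 0, 0, 0, 0.085], [0.186, 0.0035, 0.05, 0, 0, 0, 0.085], [0.186, 0.0035, 0.05, 0, 0, 0, 0.085], [0.186, 0.0035, 0.05, 0, 0, 0, 0.085], [0.186, 0.0035, 0.05, 0, 0, 0, 0.085], [0, 0, 0, 0, 0, 0, 0.085], [0, 0, 0, 0, 0, 0, 0.085]]' |head -2;  python3 steer.py '[[0, 0, 0, 0, 0, 0, 0.085]]' >/dev/null; python3 -c "
from h import *
shot('wrist','wk1')"
python3 steer.py '[[0.186, 0.0035, 0, 0, 0, 0, 0.085], [0.186, 0.0035, 0, 0, 0, 0, 0.085], [0, 0, 0, 0, 0, 0, 0.085], [0, 0, 0, 0, 0, 0, 0.085], [0, 0, 0, 0, 0, 0, 0.085]]' |head -2
python3 -c "
from h import *
shot('wrist','wk2')
a=cv2.imread('pics/wk1.png');b=cv2.imread('pics/wk2.png')
W=np.zeros((600,800,3),np.uint8);W[:288,:384]=cv2.resize(a,(384,288));W[:288,400:784]=cv2.resize(b,(384,288))
for n in(1,2):
    u,v=proj(camf(f'wk{n}'),(.5374,.1885,.185)).astype(int)
    im=(a,b)[n-1]; x0=max(0,min(u-37,437));y0=max(0,min(v-37,309));print(x0,y0)
    W[295:595,(n-1)*400:(n-1)*400+300]=cv2.resize(im[y0:y0+75,x0:x0+75],None,fx=4,fy=4,interpolation=cv2.INTER_CUBIC)
cv2.imwrite('pics/c3.png',W)"
```

```text
time: 4.25
tool_pos: [0.5776, 0.0483, 0.4326]
time: 4.8
tool_pos: [0.5595, 0.1164, 0.432]
215 0
212 69
```

View pics/c3.png

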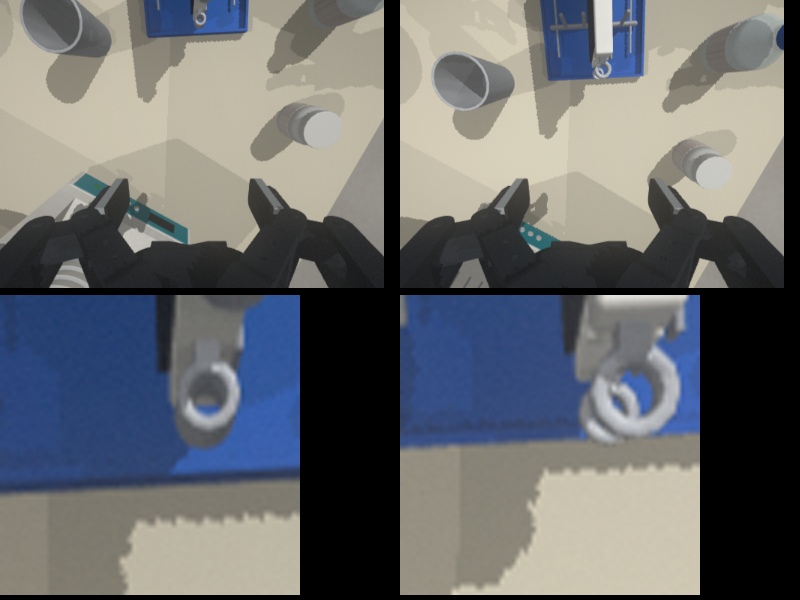

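In wk2 the upper ring is centred at about (270.9,92.8) with a 22 px diameter, and the lower one at about (264.5,98.5). In wk1 the lower ring is at (267.3,25.2). I'll move over the door for one more view.

To row units: 0.04 m / 0.2 = 0.2, 0.03 m / 0.2 = 0.15.

```bash
python3 steer.py '[[0.2, 0.015, 0, 0, 0, 0, 0.085], [0.2, 0.015, 0, 0, 0, 0, 0.085], [0.15, 0.01, 0, 0, 0, 0, 0.085], [0, 0, 0, 0, 0, 0, 0.085], [0, 0, 0, 0, 0, 0, 0.085], [0, 0, 0, 0, 0, 0, 0.085]]' |head -2
python3 -c "
from h import *
shot('wrist','wk3')
a=cv2.imread('pics/wk3.png')
cv2.imwrite('pics/c4.png',cv2.resize(a[0:300,150:400],None,fx=2,fy=2,interpolation=cv2.INTER_CUBIC))
print(tri([ray(camf('wk1'),(267.3,25.2)),ray(camf('wk2'),(264.5,98.5))]))
print(onz(camf('wk2'),(270.9,92.8),.185),onz(camf('wk2'),(264.5,98.5),.08),onz(camf('wk1'),(267.3,25.2),.08))
"
```

```text
time: 5.35
tool_pos: [0.5358, 0.2238, 0.4316]
(array([0.55011525, 0.20225573, 0.07913951]), [np.float64(2.7660097424349203e-06), np.float64(2.7660097424453545e-06)])
[0.5498764 0.2025901 0.185    ] [0.55008859 0.20221659 0.08      ] [0.5501337  0.20202849 0.08      ]
```

View pics/c4.png

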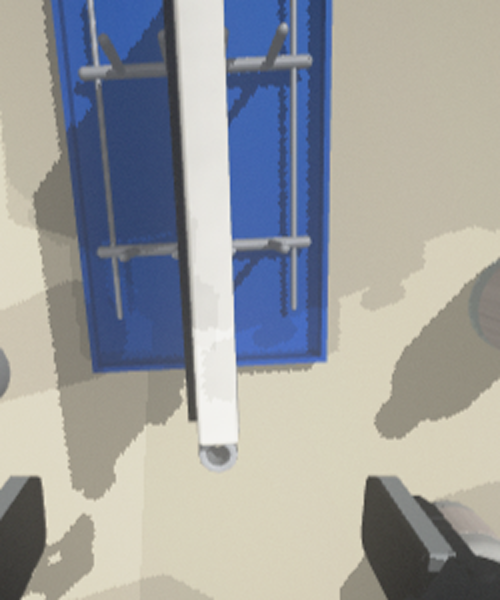

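In wk3 the panel's top edge is centred at about (249.7,0) at the far end and (259.5,222.5) at the hinge end. The upper ring is at (259.3,228).

```bash
python3 -c "
from h import *
c=camf('wk3')
k,e=tri([ray(camf('wk2'),(270.9,92.8)),ray(c,(259.2,228.2))]);print('knU',k,e)
# edges width check
A=onz(c,(249.75,0),.203);B=onz(c,(259.5,222.),.203)
print('A,B',A,B,np.linalg.norm(A-B)); print('width',np.linalg.norm(onz(c,(250,222),.203)-onz(c,(269,222),.203)),np.linalg.norm(onz(c,(238,0),.203)-onz(c,(261.5,0),.203)))
u=(B-A)/np.linalg.norm(B-A);print('yaw of -y axis',np.degrees(np.arctan2(-u[1],-u[0])))
K=np.array([.5500,.2023]);C=K-.127*u[:2];print('centre',C, 'hinge edge',K-.012*u[:2])
w=cam('top');print('top px of knuckle, pin',proj(w,(.55,.2023,.185)),proj(w,(.6466,-.1745,.217)))
"

```

```text
knU [0.54997638 0.20254949 0.18606994] [np.float64(0.00015666554203947112), np.float64(0.00015666554203939997)]
A,B [0.49561784 0.35693222 0.203     ] [0.54605884 0.21496185 0.203     ] 0.15066479418243034
width 0.014935215968582084 0.014730988683844504
yaw of -y axis 109.55974078998757
centre [0.50748173 0.3219712 ] hinge edge [0.54598253 0.21360752]
top px of knuckle, pin [212.56554948 196.42739705] [379.80745173 155.44708188]
```

To row units: -0.049 rad / 3.1416 = -0.0156.

```bash
python3 steer.py '[[0, 0, 0, 0, 0, -0.0156, 0.085]]' >/dev/null; python3 steer.py '[[0, 0, 0, 0, 0, 0, 0.085]]' >/dev/null; python3 to.py .5075 .322 .338
```

```text
tool [0.5358 0.2234 0.4317] xyaw 109.56604383747056 d_tool [0.1024 0.0064 0.0937] t 5.5667
```

To row units: 0.0341 m / 0.2 = 0.1705, 0.02 m / 0.2 = 0.1.

```bash
python3 steer.py '[[0.1705, 0.0105, 0, 0, 0, 0, 0.085], [0.1705, 0.0105, 0, 0, 0, 0, 0.085], [0.1705, 0.0105, 0, 0, 0, 0, 0.085], [0, 0, 0.1, 0, 0, 0, 0.085], [0, 0, 0.1, 0, 0, 0, 0.085], [0, 0, 0.1, 0, 0, 0, 0.085], [0, 0, 0.1, 0, 0, 0, 0.085], [0, 0, 0.0685, 0, 0, 0, 0.085], [0, 0, 0, 0, 0, 0, 0.085], [0, 0, 0, 0, 0, 0, 0.085]]'; python3 to.py .5075 .322 .338
```

```text
time: 6.4
tool_pos: [0.5074, 0.3226, 0.3379]
eef_rot: [[-0.333, 0.943, -0.001], [0.943, 0.333, -0.001], [-0.0, -0.001, -1.0]]
force: [0.3, -0.4, 1.3]
width: 0.085
grip_force: 0.0
tool [0.5074 0.3226 0.3379] xyaw 109.42639121798676 d_tool [-0.0005 -0.0001 -0.0001] t 6.4
```

To row units: -0.03 m / 0.2 = -0.15, -0.02 m / 0.2 = -0.1.

```bash
python3 steer.py '[[0, 0, 0, 0, 0, 0, 0.03], [0, 0, 0, 0, 0, 0, 0.025], [0, 0, 0, 0, 0, 0, 0.015], [0, 0, 0, 0, 0, 0, 0.01], [0, 0, 0, 0, 0, 0, 0.01], [0, 0, 0, 0, 0, 0, 0.01], [0, 0, 0, 0, 0, 0, 0.01], [0, 0, 0, 0, 0, 0, 0.01]]' 110; python3 steer.py '[[0, 0, -0.05, 0, 0, 0, 0.01], [0, 0, -0.1, 0, 0, 0, 0.01], [0, 0, -0.15, 0, 0, 0, 0.01], [0, 0, -0.15, 0, 0, 0, 0.01], [0, 0, -0.15, 0, 0, 0, 0.01], [0, 0, -0.15, 0, 0, 0, 0.01], [0, 0, -0.05, 0, 0, 0, 0.01], [0, 0, 0, 0, 0, 0, 0.01], [0, 0, 0, 0, 0, 0, 0.01]]'; python3 to.py 0 0 0
```

```text
time: 7.07
tool_pos: [0.5069, 0.3233, 0.3385]
eef_rot: [[-0.334, 0.942, 0.0], [0.942, 0.334, -0.0], [-0.0, 0.0, -1.0]]
force: [-1.9, -1.3, 5.0]
width: 0.0182
grip_force: 106.9
time: 7.82
tool_pos: [0.5071, 0.3234, 0.4966]
eef_rot: [[-0.334, 0.942, -0.001], [0.942, 0.334, -0.001], [-0.0, -0.001, -1.0]]
force: [0.6, -0.5, -7.2]
width: 0.0181
grip_force: 108.3
tool [0.5071 0.3234 0.4966] xyaw 109.53945933389298 d_tool [-0.135  -0.5854  0.4974] t 7.8167
```

```bash
python3 to.py .6204 .0039 .4966
```

```text
tool [0.5071 0.3234 0.4966] xyaw 109.53945933389298 d_tool [-0.3389 -0.0001  0.0001] t 7.8167
```

To row units: -0.035 m / 0.2 = -0.175, -0.02 m / 0.2 = -0.1.

```bash
python3 steer.py '[[-0.1, 0, 0, 0, 0, 0, 0.01], [-0.175, 0, 0, 0, 0, 0, 0.01], [-0.175, 0, 0, 0, 0, 0, 0.01], [-0.175, 0, 0, 0, 0, 0, 0.01], [-0.175, 0, 0, 0, 0, 0, 0.01], [-0.175, 0, 0, 0, 0, 0, 0.01], [-0.175, 0, 0, 0, 0, 0, 0.01], [-0.175, 0, 0, 0, 0, 0, 0.01], [-0.175, 0, 0, 0, 0, 0, 0.01], [-0.175, 0, 0, 0, 0, 0, 0.01]]' >/dev/null; python3 steer.py '[[-0.02, 0, 0.1, 0, 0, 0, 0.01], [0, 0, 0.1, 0, 0, 0, 0.01], [0, 0, 0.1, 0, 0, 0, 0.01], [0, 0, 0.073, 0, 0, 0, 0.01], [0, 0, 0, 0, 0, 0, 0.01], [0, 0, 0, 0, 0, 0, 0.01], [0, 0, 0, 0, 0, 0, 0.01], [0, 0, 0, 0, 0, 0, 0.01]]'; python3 -c "
from h import *
a=shot('top','t2');b=shot('side','s2')
o=bot.observe();R=np.array(o['eef_rot']);P=np.array(o['tool_pos'])+R@np.array([-.1282,.0002,0]);kz=P[2]-.175
U=np.array([P[0],P[1],kz]);print('kn pred',U)
t,s=cam('top'),cam('side')
for n,X in(('kU',U+[0,0,.022]),('kL',U+[0,0,-.105+.022]),('pU',(.6466,-.1745,.233)),('pL',(.6466,-.1745,.128))):print(n,proj(t,X),proj(s,X))
W=np.zeros((600,800,3),np.uint8)
q=a[100:200,300:400][...,::-1];W[:400,:400]=cv2.resize(q,(400,400),interpolation=cv2.INTER_CUBIC)
q=b[110:210,205:305][...,::-1];W[:400,400:]=cv2.resize(q,(400,400),interpolation=cv2.INTER_CUBIC)
cv2.imwrite('pics/c5.png',W)"
```

```text
time: 9.32
tool_pos: [0.6204, 0.0039, 0.4242]
eef_rot: [[-0.335, 0.942, 0.001], [0.942, 0.335, -0.0], [-0.001, 0.001, -1.0]]
force: [-0.7, -0.2, -6.3]
width: 0.0176
grip_force: 108.9
kn pred [ 0.66345802 -0.1168502   0.24927104]
kU [359.6348131  140.11716343] [226.74254795 128.84029656]
kL [348.96487335 154.09362417] [228.54842351 161.16616904]
pU [381.93989308 153.42378574] [234.66640351 134.5255655 ]
pL [369.22625171 165.48670208] [236.0733486 164.9333492]
```

View pics/c5.png

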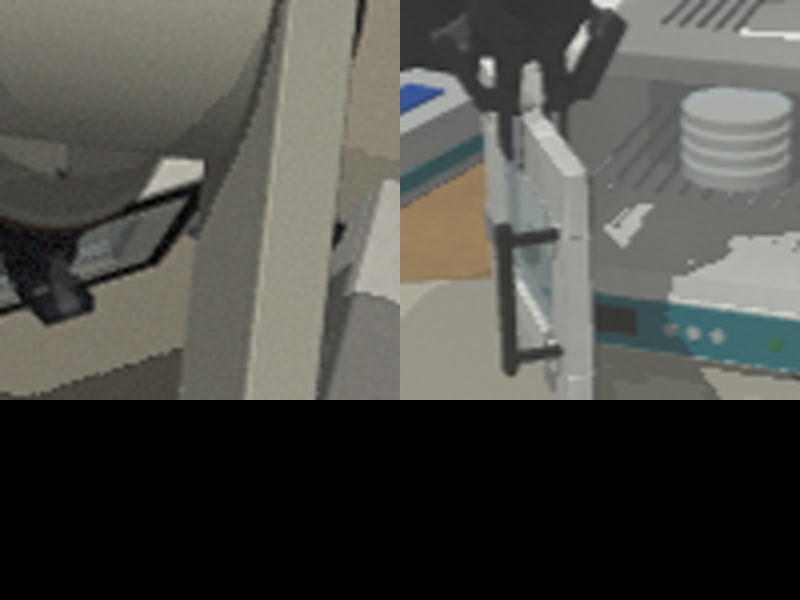

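The arm hides the pins in the top view and the door hides them in the side view. I'll use the wrist camera to measure the panel's lateral position in the grip.

```bash
python3 -c "
from h import *
shot('wrist','wg');a=cv2.imread('pics/wg.png')
cv2.imwrite('pics/c6.png',cv2.resize(a[0:384,150:360],None,fx=1.56,fy=1.56,interpolation=cv2.INTER_CUBIC))
g=cv2.cvtColor(a,6)
for r in (5,40,80,120,160,200,230): print(r,' '.join(map(str,g[r,205:300:1])))
"
```

```text
5 155 156 154 155 157 153 142 145 141 142 143 143 143 143 145 141 142 143 144 143 145 144 143 143 145 144 144 144 137 158 178 195 212 223 225 226 228 228 229 229 228 229 228 230 231 230 232 231 232 232 232 233 233 233 233 234 234 233 235 234 235 235 236 235 236 236 236 237 236 236 234 232 230 223 174 146 145 144 142 145 143 144 144 143 143 144 143 144 143 144 141 145 144 142 141
40 212 212 212 212 214 212 212 213 213 211 212 212 212 212 212 212 212 211 213 208 134 83 81 82 79 81 80 83 98 149 177 193 213 223 231 230 230 231 231 231 232 233 233 233 233 233 233 234 235 235 234 235 235 236 235 236 236 236 236 237 237 237 237 237 237 237 238 238 238 237 236 234 231 206 214 214 214 214 213 213 213 214 213 213 214 213 214 214 213 212 214 213 213 213 212
80 214 213 213 213 214 215 213 213 214 215 214 214 214 214 214 214 213 213 215 215 210 132 84 85 84 83 83 85 87 110 161 184 201 217 229 231 231 230 231 230 231 232 232 233 233 233 235 232 234 233 234 235 235 235 235 236 235 235 236 235 236 236 236 236 236 236 236 236 237 235 234 232 199 175 175 176 174 173 176 174 175 175 176 176 176 172 173
[... 841 characters left out ...]
4 131 170 190 191 192 192 191 193 192 191 187 100 83 79 80 82 82 84 122 194 215 225 233 237 238 238 237 238 239 239 239 239 239 240 240 240 240 240 240 240 240 241 241 241 241 241 240 240 240 241 241 241 241 238 234 229 202 199 198 197 198 196 197 199 197 197 198 199 197 197 196 199 209 210 211 216 216 216 215 214 197 196
230 120 121 120 120 120 121 121 119 120 122 122 122 122 123 133 189 190 184 116 106 106 105 106 106 104 72 73 73 74 74 73 92 174 206 219 229 236 236 236 237 237 237 237 238 237 238 238 238 238 238 238 239 239 239 239 239 240 239 235 228 227 228 228 227 228 228 227 222 209 147 142 144 143 143 144 155 196 196 194 196 196 196 195 195 194 194 193 196 195 194 193 193 193 193 193
```

View pics/c6.png

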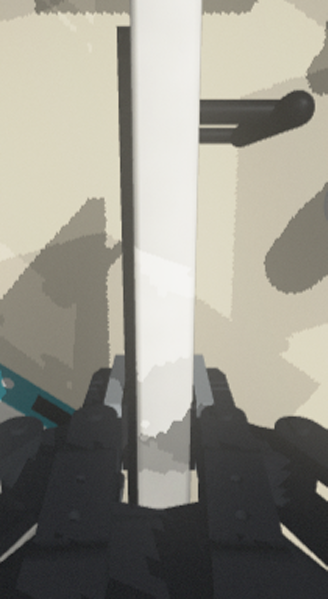

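The panel's top edge shows in the grip, spanning columns 233.5–278 at row 40 and 236.5–274 at row 200, with the seal on its left.

```bash
python3 -c "
from h import *
d=np.load('pics/wg.npz');c=camf('wg');R=d['eef_rot'];p=d['tool_pos']
for r,l,q in((40,233.6,278.3),(80,234.6,277.2),(120,235.2,276.2),(160,235.6,275.2),(200,236.4,273.9)):
    L=R.T@(onz(c,(l,r),p[2]-.135)-p);Q=R.T@(onz(c,(q,r),p[2]-.135)-p);print(r,L*1e3,Q*1e3,'w',(Q-L)[1]*1e3,'mid',(Q+L)[1]*500)
"
```

```text
40 [ 96.41585416  -5.23692669 134.93571976] [ 96.43659601  10.11609161 134.95066583] w 15.353018300807147 mid 2.4395824557340227
80 [ 83.637144    -5.10616172 134.94370232] [ 83.6558488   10.10188823 134.95850839] w 15.208049944502541 mid 2.4978632546026898
120 [ 69.81033581  -5.11330555 134.95219477] [ 69.82708024  10.12368888 134.96703025] w 15.236994424525076 mid 2.5051916654150164
160 [ 54.80113151  -5.19855361 134.96133795] [ 54.8158135   10.1473537  134.97628082] w 15.345907315745848 mid 2.474400044576415
200 [ 38.45133075  -5.12950765 134.97145554] [ 38.46350358  10.0516655  134.98623944] w 15.18117314684233 mid 2.461078923167806
```

The gripped panel sits 2.5 mm toward +y in the tool frame, as expected with the seal under one pad. Next I'll compute the move over the pins.

```bash
cat > kn.py <<'E'
from h import *
np.set_printoptions(precision=4,suppress=True)
o=bot.observe();R=np.array(o['eef_rot']);P=np.array(o['tool_pos'])+R@np.array([-.1282,.0025,0])
e=np.array([.6466,-.1746,P[2]])-P
print('kn',P-[0,0,.175],'err tool',R.T@e,'F',np.array(o['force']),'M',np.array(o['ft_torque']),'t',o['time'])
E
python3 kn.py
```

```text
kn [ 0.6656 -0.1161  0.2491] err tool [-0.0488 -0.0375 -0.    ] F [ 0.1734  0.3419 -6.4954] M [ 0.0327  0.0602 -0.0065] t 9.4667
```

To row units: -0.0098 m / 0.2 = -0.049, -0.0096 m / 0.2 = -0.048.

```bash
python3 steer.py '[[-0.049, -0.0375, 0, 0, 0, 0, 0.01], [-0.049, -0.0375, 0, 0, 0, 0, 0.01], [-0.049, -0.0375, 0, 0, 0, 0, 0.01], [-0.049, -0.0375, 0, 0, 0, 0, 0.01], [-0.048, -0.0375, 0, 0, 0, 0, 0.01], [0, 0, 0, 0, 0, 0, 0.01], [0, 0, 0, 0, 0, 0, 0.01], [0, 0, 0, 0, 0, 0, 0.01], [0, 0, 0, 0, 0, 0, 0.01]]' >/dev/null; python3 kn.py
```

```text
kn [ 0.6467 -0.1744  0.2484] err tool [-0.0001 -0.0001  0.    ] F [-1.1357 -0.5233 -7.4022] M [-0.0013 -0.0085  0.0006] t 10.2167
```

To row units: 0.005 m / 0.2 = 0.025, 0.002 m / 0.2 = 0.01.

```bash
python3 steer.py '[[0, 0, 0.025, 0, 0, 0, 0.01], [0, 0, 0.025, 0, 0, 0, 0.01], [0, 0, 0.01, 0, 0, 0, 0.01], [0, 0, 0.01, 0, 0, 0, 0.01], [0, 0, 0, 0, 0, 0, 0.01], [0, 0, 0, 0, 0, 0, 0.01]]' |grep force; python3 kn.py;python3 steer.py '[[0, 0, 0.005, 0, 0, 0, 0.01], [0, 0, 0.005, 0, 0, 0, 0.01], [0, 0, 0.005, 0, 0, 0, 0.01], [0, 0, 0, 0, 0, 0, 0.01], [0, 0, 0, 0, 0, 0, 0.01]]' |grep force; python3 kn.py
```

```text
force: [-0.5, -0.2, -7.5]
grip_force: 108.8
kn [ 0.6466 -0.1746  0.2343] err tool [ 0. -0.  0.] F [-0.482  -0.2027 -7.4908] M [-0.0111  0.0027 -0.0575] t 10.7167
force: [-0.9, -0.2, -7.4]
grip_force: 108.9
kn [ 0.6466 -0.1747  0.2313] err tool [ 0.0001  0.0001 -0.    ] F [-0.9046 -0.1774 -7.4204] M [-0.0541 -0.044  -0.0519] t 11.1333
```

To row units: 0.001 m / 0.2 = 0.005.

```bash
for i in 1; do python3 steer.py '[[0, 0, 0.005, 0, 0, 0, 0.01], [0, 0, 0.005, 0, 0, 0, 0.01], [0, 0, 0.005, 0, 0, 0, 0.01], [0, 0, 0, 0, 0, 0, 0.01], [0, 0, 0, 0, 0, 0, 0.01]]' |grep force; python3 kn.py; done
```

```text
force: [0.6, -0.0, -6.6]
grip_force: 108.9
kn [ 0.6466 -0.1747  0.2283] err tool [ 0.0001  0.     -0.    ] F [ 0.5807 -0.0293 -6.6391] M [ 0.0752  0.0397 -0.0121] t 11.55
```

The manual's scale: shifts go in shares of 20 cm and turns go in shares of pi rad. Converting my numbers, 0.001 m / 0.2 = 0.005.

```bash
python3 steer.py '[[0, 0, 0.005, 0, 0, 0, 0.01], [0, 0, 0.005, 0, 0, 0, 0.01], [0, 0, 0.005, 0, 0, 0, 0.01], [0, 0, 0, 0, 0, 0, 0.01], [0, 0, 0, 0, 0, 0, 0.01]]' |grep force; python3 kn.py;  python3 steer.py '[[0, 0, 0.005, 0, 0, 0, 0.01], [0, 0, 0.005, 0, 0, 0, 0.01], [0, 0, 0.005, 0, 0, 0, 0.01], [0, 0, 0, 0, 0, 0, 0.01], [0, 0, 0, 0, 0, 0, 0.01]]' |grep force; python3 kn.py
```

```text
force: [-0.3, 0.8, -7.5]
grip_force: 108.9
kn [ 0.6466 -0.1747  0.2253] err tool [ 0.0001  0.     -0.    ] F [-0.3211  0.8303 -7.4808] M [0.0862 0.0933 0.0121] t 11.9667
force: [-0.5, -0.4, -6.8]
grip_force: 108.9
kn [ 0.6466 -0.1747  0.2223] err tool [ 0.0001  0.0001 -0.    ] F [-0.5472 -0.366  -6.8145] M [0.0505 0.0156 0.0067] t 12.3833
```

To row units: 0.001 m / 0.2 = 0.005.

```bash
python3 steer.py '[[0, 0, 0.005, 0, 0, 0, 0.01], [0, 0, 0.005, 0, 0, 0, 0.01], [0, 0, 0.005, 0, 0, 0, 0.01], [0, 0, 0, 0, 0, 0, 0.01], [0, 0, 0, 0, 0, 0, 0.01]]' |grep force; python3 kn.py;  python3 steer.py '[[0, 0, 0.005, 0, 0, 0, 0.01], [0, 0, 0.0025, 0, 0, 0, 0.01], [0, 0, 0.0025, 0, 0, 0, 0.01], [0, 0, 0, 0, 0, 0, 0.01]]' |grep force; python3 kn.py
```

```text
force: [-0.4, 0.7, -6.6]
grip_force: 108.9
kn [ 0.6466 -0.1747  0.2193] err tool [ 0.0001  0.     -0.    ] F [-0.3928  0.6651 -6.6036] M [ 0.0673  0.0407 -0.0208] t 12.8
force: [0.8, 0.1, -6.7]
grip_force: 109.0
kn [ 0.6466 -0.1747  0.2173] err tool [ 0.0001  0.     -0.    ] F [ 0.7641  0.0726 -6.7307] M [0.1011 0.0105 0.0154] t 13.1333
```

To row units: 0.0005 m / 0.2 = 0.0025.

```bash
for k in 1; do python3 steer.py '[[0, 0, 0.0025, 0, 0, 0, 0.01], [0, 0, 0.0025, 0, 0, 0, 0.01], [0, 0, 0, 0, 0, 0, 0.01], [0, 0, 0, 0, 0, 0, 0.01]]' |grep force; python3 kn.py; python3 steer.py '[[0, 0, 0.0025, 0, 0, 0, 0.01], [0, 0, 0.0025, 0, 0, 0, 0.01], [0, 0, 0, 0, 0, 0, 0.01], [0, 0, 0, 0, 0, 0, 0.01]]' |grep force; python3 kn.py; done
```

```text
force: [0.3, -0.5, -7.2]
grip_force: 108.9
kn [ 0.6466 -0.1747  0.2164] err tool [ 0.0001  0.     -0.    ] F [ 0.3012 -0.5187 -7.2189] M [ 0.0842  0.0265 -0.0468] t 13.4667
force: [-1.2, 3.9, -1.7]
grip_force: 109.6
kn [ 0.6466 -0.1745  0.2157] err tool [-0.0001 -0.     -0.    ] F [-1.17    3.85   -1.6728] M [0.5631 0.2352 0.0469] t 13.8
```

To row units: 0.0005 m / 0.2 = 0.0025.

```bash
python3 steer.py '[[0, 0, 0.0025, 0, 0, 0, 0.01], [0, 0, 0.0025, 0, 0, 0, 0.01], [0, 0, 0, 0, 0, 0, 0.01], [0, 0, 0, 0, 0, 0, 0.01]]' |grep force; python3 kn.py; python3 steer.py '[[0.0075, 0, 0, 0, 0, 0, 0.01], [0.0075, 0, 0, 0, 0, 0, 0.01], [0, 0, 0, 0, 0, 0, 0.01], [0, 0, 0, 0, 0, 0, 0.01]]' |grep force; python3 kn.py; python3 steer.py '[[-0.0075, 0, 0, 0, 0, 0, 0.01], [-0.0075, 0, 0, 0, 0, 0, 0.01], [0, 0, 0, 0, 0, 0, 0.01], [0, 0, 0, 0, 0, 0, 0.01]]' |grep force; python3 kn.py
```

```text
force: [-3.3, 8.1, 4.7]
grip_force: 110.5
kn [ 0.6466 -0.1743  0.2153] err tool [-0.0003 -0.0001 -0.    ] F [-3.2911  8.0778  4.6682] M [ 0.891   0.4769 -0.0744] t 14.1333
force: [5.0, -13.9, -2.2]
grip_force: 109.2
kn [ 0.6457 -0.1733  0.2154] err tool [-0.0016  0.0004  0.    ] F [  4.9847 -13.8815  -2.183 ] M [-2.1657 -0.8038  0.0227] t 14.4667
force: [-4.0, 5.9, 5.1]
grip_force: 110.4
kn [ 0.6466 -0.1743  0.2151] err tool [-0.0003 -0.0001 -0.    ] F [-3.96    5.89    5.1089] M [ 0.7562  0.3863 -0.1424] t 14.8
```

The 3 mm sideways nudge was resisted with 14 N, and the weight came off at the shoulder height, so both knuckles are on their pins. I'll release slowly and rise.

To row units: 0.0005 m / 0.2 = 0.0025, -0.0003 m / 0.2 = -0.0015.

```bash
python3 steer.py '[[0.0025, 0, -0.0015, 0, 0, 0, 0.01], [0, 0, 0, 0, 0, 0, 0.01], [0, 0, 0, 0, 0, 0, 0.022], [0, 0, 0, 0, 0, 0, 0.03], [0, 0, 0, 0, 0, 0, 0.05], [0, 0, 0, 0, 0, 0, 0.07], [0, 0, 0, 0, 0, 0, 0.085], [0, 0, 0, 0, 0, 0, 0.085], [0, 0, 0, 0, 0, 0, 0.085], [0, 0, 0, 0, 0, 0, 0.085]]' 30|grep -E "force|width|time"; python3 kn.py
python3 steer.py '[[0, 0, -0.05, 0, 0, 0, 0.085], [0, 0, -0.1, 0, 0, 0, 0.085], [0, 0, -0.15, 0, 0, 0, 0.085], [0, 0, -0.125, 0, 0, 0, 0.085], [0, 0, 0, 0, 0, 0, 0.085], [0, 0, 0, 0, 0, 0, 0.085]]'|grep -E "pos|force|width|time"; python3 -c "
from h import *
w=shot('wrist','wh')[...,::-1];s=shot('side','sh')[...,::-1]
W=np.zeros((600,800,3),np.uint8);W[:384,:400]=w[:,56:456];W[:400,400:]=cv2.resize(s[110:210,205:305],(400,400),interpolation=cv2.INTER_CUBIC);cv2.imwrite('pics/c7.png',W)"
```

```text
time: 15.63
force: [0.7, -0.3, 0.8]
width: 0.0852
grip_force: 0.0
kn [ 0.6464 -0.1743  0.2147] err tool [-0.0004  0.0001  0.    ] F [ 0.6971 -0.3205  0.7582] M [ 0.0231 -0.0424  0.0478] t 15.6333
time: 16.13
tool_pos: [0.6011, -0.0542, 0.4768]
force: [-0.6, -0.4, -0.8]
width: 0.085
grip_force: 0.0
```

View pics/c7.png

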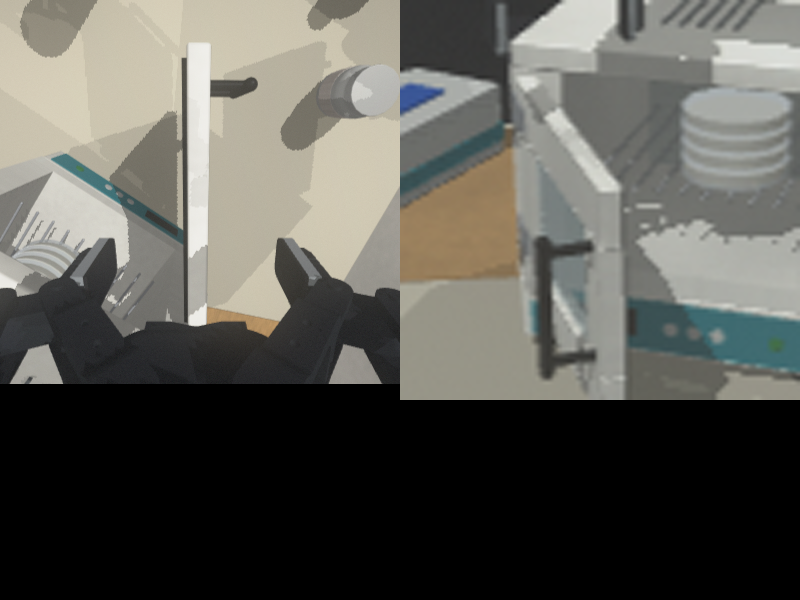

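The door hangs upright on its own, parallel to the tool, with the gripper clear. Next I'll close the fingers, go to the outer face beside the free edge, and lower.

To row units: 0.0294 m / 0.2 = 0.147, 0.0288 m / 0.2 = 0.144.

```bash
python3 steer.py '[[0.147, 0.144, 0, 0, 0, 0, 0], [0.147, 0.144, 0, 0, 0, 0, 0], [0, 0, 0, 0, 0, 0, 0], [0, 0, 0, 0, 0, 0, 0], [0, 0, 0.12, 0, 0, 0, 0], [0, 0, 0.12, 0, 0, 0, 0], [0, 0, 0.12, 0, 0, 0, 0], [0, 0, 0, 0, 0, 0, 0], [0, 0, 0, 0, 0, 0, 0]]'|grep -E "pos|force|width|time"; python3 -c "
from h import *
o=bot.observe();R=np.array(o['eef_rot']);print(R.T@(np.array(o['tool_pos'])-[.6466,-.1746,0]))
import math
for d in(.05,.0991):
  r=(.187,.023);print(d,(math.cos(d)-1)*r[0]+math.sin(d)*r[1],-math.sin(d)*r[0]+(math.cos(d)-1)*r[1])"
```

```text
time: 16.98
tool_pos: [0.6355, 0.0198, 0.402]
force: [-0.4, 0.7, 0.7]
width: 0.0001
grip_force: 0.0
[ 0.18722523  0.05348928 -0.40201081]
0.05 0.0009158195870842964 -0.009374848664532623
0.0991 0.0013580765815969678 -0.01861422908928724
```

To row units: -0.005 m / 0.2 = -0.025.

```bash
python3 steer.py '[[0, -0.025, 0, 0, 0, 0, 0], [0, -0.025, 0, 0, 0, 0, 0], [0, -0.025, 0, 0, 0, 0, 0], [0, -0.025, 0, 0, 0, 0, 0], [0, -0.025, 0, 0, 0, 0, 0], [0, -0.025, 0, 0, 0, 0, 0], [0, 0, 0, 0, 0, 0, 0], [0, 0, 0, 0, 0, 0, 0]]'|grep -E "pos|force"
python3 steer.py '[[0.0045, -0.047, 0, 0, 0, -0.0159, 0], [0.0045, -0.047, 0, 0, 0, -0.0159, 0], [0.0045, -0.047, 0, 0, 0, -0.0159, 0], [0.0045, -0.047, 0, 0, 0, -0.0159, 0], [0.0045, -0.047, 0, 0, 0, -0.0159, 0], [0.0045, -0.047, 0, 0, 0, -0.0159, 0], [0.0045, -0.047, 0, 0, 0, -0.0159, 0], [0.0045, -0.047, 0, 0, 0, -0.0159, 0], [0.0045, -0.047, 0, 0, 0, -0.0159, 0], [0.0045, -0.047, 0, 0, 0, -0.0159, 0]]'|grep -E "pos|force|time"
python3 -c "
from h import *
o=bot.observe();R=np.array(o['eef_rot']);print(R.T@(np.array(o['tool_pos'])-[.6466,-.1746,0]),np.degrees(np.arctan2(R[1,0],R[0,0])))
shot('wrist','wc1')
s=shot('side','sc1');cv2.imwrite('pics/c8.png',s[...,::-1])"
```

```text
tool_pos: [0.6073, 0.0103, 0.403]
force: [0.8, -0.2, 0.1]
grip_force: 0.0
time: 18.48
tool_pos: [0.524, -0.0321, 0.4027]
force: [0.4, 0.3, 0.5]
grip_force: 0.1
[ 0.18630853  0.02499764 -0.40272372] 138.33852690905405
```

View pics/c8.png

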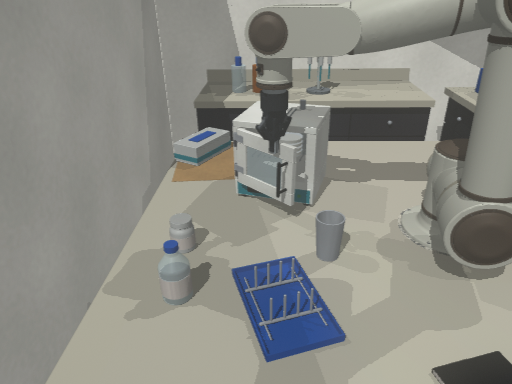

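The door is following the finger and is about half shut. I'm continuing on the same arc.

To row units: -0.0094 m / 0.2 = -0.047, 0.0009 m / 0.2 = 0.0045, -0.05 rad / 3.1416 = -0.0159.

```bash
python3 steer.py '[[0.0045, -0.047, 0, 0, 0, -0.0159, 0], [0.0045, -0.047, 0, 0, 0, -0.0159, 0], [0.0045, -0.047, 0, 0, 0, -0.0159, 0], [0.0045, -0.047, 0, 0, 0, -0.0159, 0], [0.0045, -0.047, 0, 0, 0, -0.0159, 0], [0.0045, -0.047, 0, 0, 0, -0.0159, 0], [0.0045, -0.047, 0, 0, 0, -0.0159, 0]]'|grep -E "pos|force|time"
cat > st.py <<'E'
from h import *
np.set_printoptions(precision=4,suppress=True)
o=bot.observe();R=np.array(o['eef_rot']);print(R.T@(np.array(o['tool_pos'])-[.6466,-.1746,0]),np.degrees(np.arctan2(R[1,0],R[0,0])),'Ftool',R.T@np.array(o['force']),o['time'])
E
python3 st.py; python3 steer.py '[[0.002, -0.0185, 0, 0, 0, -0.0064, 0], [0.002, -0.0185, 0, 0, 0, -0.0064, 0]]'>/dev/null; python3 st.py; python3 steer.py '[[0.001, -0.0095, 0, 0, 0, -0.0032, 0], [0, 0, 0, 0, 0, 0, 0]]'>/dev/null; python3 st.py
```

```text
time: 19.17
tool_pos: [0.4833, -0.0834, 0.4027]
force: [0.2, 0.1, 0.3]
grip_force: 0.1
[ 0.1854  0.0243 -0.4028] 158.27365565604381 Ftool [-0.104   0.1444 -0.2806] 19.1667
[ 0.1852  0.0239 -0.4028] 160.4584963630671 Ftool [ 0.3645 -0.3382  0.0879] 19.3333
[ 0.1853  0.024  -0.4027] 161.0366777084138 Ftool [ 0.0172 -0.1406  0.0546] 19.5
```

To row units: -0.0019 m / 0.2 = -0.0095, 0.0002 m / 0.2 = 0.001, -0.01 rad / 3.1416 = -0.0032.

```bash
python3 steer.py '[[0.001, -0.0095, 0, 0, 0, -0.0032, 0], [0.001, -0.0095, 0, 0, 0, -0.0032, 0], [0, 0, 0, 0, 0, 0, 0], [0, 0, 0, 0, 0, 0, 0]]'>/dev/null; python3 st.py; python3 steer.py '[[0.001, -0.0095, 0, 0, 0, -0.0032, 0], [0.001, -0.0095, 0, 0, 0, -0.0032, 0], [0, 0, 0, 0, 0, 0, 0], [0, 0, 0, 0, 0, 0, 0]]'>/dev/null; python3 st.py;  python3 steer.py '[[0.001, -0.0095, 0, 0, 0, -0.0032, 0], [0, 0, 0, 0, 0, 0, 0], [0, 0, 0, 0, 0, 0, 0]]'>/dev/null; python3 st.py
```

```text
[ 0.1854  0.024  -0.4027] 162.23262005997975 Ftool [-0.7381  0.75   -0.0215] 19.8333
[ 0.1854  0.0238 -0.4027] 163.38492157626246 Ftool [ 0.189   0.3017 -0.5651] 20.1667
[ 0.1854  0.0238 -0.4027] 163.96560484211585 Ftool [0.3941 0.3919 0.9656] 20.4167
```

To row units: -0.002 m / 0.2 = -0.01.

```bash
python3 steer.py '[[0, -0.01, 0, 0, 0, 0, 0], [0, -0.01, 0, 0, 0, 0, 0], [0, 0, 0, 0, 0, 0, 0], [0, 0, 0, 0, 0, 0, 0]]'>/dev/null; python3 st.py; python3 steer.py '[[0, -0.01, 0, 0, 0, 0, 0], [0, -0.01, 0, 0, 0, 0, 0], [0, 0, 0, 0, 0, 0, 0], [0, 0, 0, 0, 0, 0, 0]]'>/dev/null; python3 st.py
```

```text
[ 0.1855  0.0213 -0.4026] 163.9979335421595 Ftool [ 1.0256 10.9493  0.1288] 20.75
[ 0.1854  0.0228 -0.4026] 164.13382485260527 Ftool [-0.4053 46.1473 -2.2743] 21.0833
```

The door is firmly against the front: the pushing force rises sharply. Now I'll back off and check from numbers.

To row units: 0.03 m / 0.2 = 0.15, 0.02 m / 0.2 = 0.1.

```bash
python3 steer.py '[[0, 0.015, 0, 0, 0, 0, 0], [0, 0.015, 0, 0, 0, 0, 0], [0, 0.03, 0, 0, 0, 0, 0], [0, 0.1, 0, 0, 0, 0, 0], [0, 0.15, 0, 0, 0, 0, 0], [0, 0.15, 0, 0, 0, 0, 0], [0, 0, 0, 0, 0, 0, 0], [0, 0, 0, 0, 0, 0, 0]]'|grep -E "pos|force|time"; python3 st.py; python3 -c "
from h import *
s=shot('side','sf');t=shot('top','tf');w=shot('wrist','wf')
c=camf('wf');d=np.load('pics/wf.npz')
g=cv2.cvtColor(w,cv2.COLOR_RGB2GRAY)
z=.257
print('door top corners px', [proj(c,np.r_[np.array([.6466,-.1746])+np.array([-.961,.276])*q,z]).round(1) for q in(.05,.12,.18,.23)])
hi=cv2.HoughLinesP(cv2.Canny(g,60,150),1,np.pi/360,50,minLineLength=70,maxLineGap=6)
for l in hi[:,0]:
    A=onz(c,l[:2].astype(float),z);B=onz(c,l[2:].astype(float),z);v=A-B
    print(l,A[:2].round(3),B[:2].round(3),'yaw',round(np.degrees(np.arctan2(v[1],v[0]))%180,1))"
```

```text
time: 21.75
tool_pos: [0.4984, -0.0185, 0.4026]
force: [-0.2, -0.6, 0.1]
grip_force: 0.0
[ 0.1853  0.1094 -0.4026] 164.0930400317251 Ftool [ 0.0813 -0.5951 -0.1021] 21.75
door top corners px [array([ 77.6, 456.8]), array([ 54.4, 370.9]), array([ 29. , 276.4]), array([  2.1, 176.7])]
[ 17 354 181 267] [ 0.515 -0.155] [ 0.489 -0.052] yaw 104.1
[326 268 485 353] [0.509 0.015] [0.584 0.087] yaw 43.8
[385 102 511  17] [0.44  0.053] [0.423 0.102] yaw 109.2
[373 102 510   8] [0.439 0.049] [0.42  0.102] yaw 109.5
[ 29 143 158 127] [ 0.416 -0.093] [ 0.425 -0.038] yaw 80.9
[  4  91 145 109] [ 0.395 -0.092] [ 0.416 -0.041] yaw 67.0
[391 104 447 208] [0.442 0.055] [0.494 0.074] yaw 19.5
[379 112 467  52] [0.444 0.05 ] [0.431 0.086] yaw 109.7
[ 46 132 122 124] [ 0.414 -0.084] [ 0.419 -0.052] yaw 79.8
[429 100 511  46] [0.445 0.07 ] [0.433 0.102] yaw 109.3
[153 178 162 276] [ 0.444 -0.048] [ 0.491 -0.062] yaw 163.2
[ 93 193 109 302] [ 0.443 -0.076] [ 0.498 -0.094] yaw 162.5
[107 305 177 268] [ 0.499 -0.095] [ 0.489 -0.054] yaw 104.0
[372 100 430 203] [0.438 0.048] [0.489 0.067] yaw 19.8
[394 100 511  22] [0.441 0.057] [0.425 0.102] yaw 109.0
[385 104 439 204] [0.441 0.053] [0.491 0.07 ] yaw 19.3
[165 117 248 176] [ 0.422 -0.034] [ 0.455 -0.008] yaw 37.8
[437 199 508 155] [0.488 0.07 ] [0.476 0.1  ] yaw 110.9
[259  56 351  61] [0.41  0.009] [0.422 0.043] yaw 71.2
[472  91 507 170] [0.446 0.087] [0.483 0.1  ] yaw 19.2
[459  70 505 171] [0.437 0.083] [0.483 0.099] yaw 19.6
[458  88 493 162] [0.443 0.082] [0.478 0.094] yaw 19.9
[149 196 155 271] [ 0.451 -0.053] [ 0.488 -0.065] yaw 162.2
[147 181 154 275] [ 0.445 -0.051] [ 0.49  -0.066] yaw 161.9
[451  93 484 164] [0.444 0.079] [0.477 0.091] yaw 19.2
[  5  91  86 101] [ 0.395 -0.091] [ 0.407 -0.062] yaw 67.2
[417  80 502  23] [0.436 0.066] [0.424 0.099] yaw 109.0
```

I've used my ten pictures, so I'll check the closure numerically. The wrist camera will look straight down on the door's top edge and the incubator's roof edge.

To row units: -0.04 m / 0.2 = -0.2, -0.033 m / 0.2 = -0.165.

```bash
python3 steer.py '[[0, 0, -0.2, 0, 0, 0, 0], [0, 0, -0.2, 0, 0, 0, 0], [-0.165, -0.11, 0, 0, 0, 0, 0], [-0.165, -0.11, 0, 0, 0, 0, 0], [-0.165, -0.11, 0, 0, 0, 0, 0], [-0.165, -0.11, 0, 0, 0, 0, 0], [0, 0, 0, 0, 0, 0, 0], [0, 0, 0, 0, 0, 0, 0], [0, 0, 0, 0, 0, 0, 0]]'|grep -E "pos|force|time"; python3 st.py; python3 -c "
from h import *
np.set_printoptions(suppress=True,precision=1)
w=shot('wrist','wf2');c=camf('wf2');g=cv2.cvtColor(w,cv2.COLOR_RGB2GRAY)
H=np.array([.6466,-.1746]);tx=np.array([-.961,.276]);ty=np.array([.276,.961])
for z in(.257,.275):
  print(z,[proj(c,np.r_[H+tx*q+ty*y,z]) for q in(.03,.2) for y in (-.008,.008,-.012)])
hi=cv2.HoughLinesP(cv2.Canny(g,40,110),1,np.pi/720,40,minLineLength=60,maxLineGap=8)
for l in hi[:,0]:
  if abs(l[2]-l[0])<abs(l[3]-l[1])*.5:
    A=onz(c,l[:2].astype(float),.257);B=onz(c,l[2:].astype(float),.257);v=A-B
    print(l,'yaw',round(np.degrees(np.arctan2(v[1],v[0]))%180,1),'r mm',(A[:2]-H)@tx*1e3,(A[:2]-H)@ty*1e3,(B[:2]-H)@tx*1e3,(B[:2]-H)@ty*1e3)
for r in(30,90,150):print(r,g[r,190:330:2])"
```

```text
time: 22.65
tool_pos: [0.6005, -0.1414, 0.4825]
force: [0.5, 1.4, 0.4]
grip_force: 0.0
[ 0.0538  0.0191 -0.4824] 163.8928462328599 Ftool [-0.0462  1.4783 -0.3824] 22.65
0.257 [array([215.8, 237.1]), array([236.1, 237.1]), array([210.7, 237.1]), array([205.2, -17.2]), array([231.5, -17.2]), array([198.6, -17.2])]
0.275 [array([212.7, 248.2]), array([234.8, 248.2]), array([207.1, 248.2]), array([199.8, -31.8]), array([229.2, -31.8]), array([192.5, -31.8])]
[214 157 215 217] yaw 162.6 r mm 93.40506697494867 -6.863556122438802 46.96160534330283 -7.9407788060756515
[234  76 235 235] yaw 163.3 r mm 147.45915367106483 8.548738264856906 31.762747773547837 7.174959825001056
[195   0 203 181] yaw 163.5 r mm 190.94045727520754 -14.71430775707857 75.5597222187134 -15.701716404461656
[200   0 209 200] yaw 163.8 r mm 190.93993709500035 -11.627995734939953 60.75190318151637 -11.934674781385263
[242   0 243 153] yaw 163.8 r mm 190.93556729654102 14.29871453157534 96.28390793654954 14.048283043005696
[206  27 209 157] yaw 162.7 r mm 176.20005480528727 -8.634689063185533 93.40646258766077 -10.46428424
[... 1348 characters left out ...]
6 187 186 187 189 188 189 186 188 187 188 188 189 189 189
 188 189 188 187 190 188 188 188 188 189 190 191 189 189 189 187]
90 [220 219 219 218 216 176 169 157 131  79  79 139 190 191 190 192 201 213
 213 213 214 214 186 163 175 203 209 162 163 162 162 161 164 174 172 172
 173 172 172 173 173 172 173 171 172 172 173 173 173 173 172 172 172 173
 172 171 171 172 171 174 172 173 172 172 173 173 172 173 184 191]
150 [227 227 228 227 227 224 197 174 169 133  82  86 167 208 210 213 227 227
 228 229 229 230 218 168 173 203 214 164 165 163 164 163 163 164 162 164
 163 162 164 163 164 164 162 162 163 163 162 162 161 162 163 162 163 163
 161 162 162 163 161 161 162 161 162 162 163 163 162 162 161 161]
```

The door's outer edge is at yaw 163.3–163.7° and the incubator's roof edge at 163.8°. The outer edge stands 7–9 mm out from the hinge axis (8 mm expected). So the door is shut, and the robot is clear of it.

```bash
python3 -c "
from cell import bot, cams
print(bot.hand_in())"
```

```text
the job is handed in; nothing more can be done
None
```

I handed the job in after about 23 s of robot time: the door hangs on both hinge pins and is shut to within about 0.01 rad by the wrist camera, the robot is clear of it, and the jar, bottle and tumbler were not touched. When closing it, the fingertips peaked at 46 N against the outer face, above the 40 N limit set for the arm and gripper body.

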